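Slide the trivet tile out over the platform's edge

TASK

Push the flat rectangular tile along the wooden platform towards the robot until it sticks out 4 cm (a third of its depth) over the platform's front edge, the edge nearest the robot, square with that edge, so that it can later be picked up from below. Only push or slide it with the fingers: never grip, lift or tip it. Leave it lying flat, do not bump the tray set, and leave the cup, spoon, incense box and tin where they are.

Things in the scene. Friction and masses are not known exactly. Their poses are not given: they have to be found in the camera images.
- platform: Fixed wooden platform on the table, 500 mm deep (x), 780 mm wide (y), top 45 mm above the table; flat grey carpet border at its foot. Origin: middle of its front edge (the long side nearest the robot), at table height. x points inward from the front edge, away from the robot; y along the edge to the robot's left; z up. Negative x is beyond the edge.
- tile: Loose white ceramic trivet tile lying flat on the platform, 120 mm deep (its x), 130 mm wide (its y), 8 mm thick, 0.2 to 0.4 kg. Origin: centre of its underside. At the start its x is within 20 degrees of the platform's x and nothing overhangs. Its rear side (x = +60 mm, away from the robot) is free to be pushed.
- tile_front (a point): Middle of the tile's front side (at x = -60 mm, y = 0, z = 4 mm in the tile's frame). The overhang is how far this point is beyond the platform's front edge.
- tray: Fixed low copper-coloured tray behind the tile on the platform, 180 mm deep (x), 360 mm wide (y), rim 18 mm high, with five small cups and a lidded ceramic pot (about 95 mm high) standing fixed on it. Origin: middle of its front side (nearest the robot), underside; it extends from there along +x. Not to be touched.
- cup: Loose small white ceramic cup standing on the platform beside the tile, 48 mm across, 34 mm high. Origin: centre of its underside. Leave alone.
- incense_box: Loose black plastic incense box with a grey sliding lid, 150 mm long (its x), 45 mm wide, 33 mm high. Origin: centre of its underside. Leave alone.
- tin: Loose round two-tier stainless stacking tin, 71 mm across, 75 mm high. Origin: centre of its underside. Leave alone.
- spoon: Loose stainless spoon lying on the platform beside the tile along its x, 131 mm long, bowl 32 mm across at its +x end, 11 mm high. Origin: near its middle, underside. Leave alone.

How it is judged:
By the outcome, as a careful person would: the job done as asked, in the order asked, and still so for the second after the job is handed in, with the robot touching nothing.
It also fails if it takes over 38 s, if anything falls off the work surface, if the arm or the gripper's body presses on something with over 40 N, if the wrist force passes 120 N, or if a joint passes its speed limit or range.

ROBOT

A 7-joint arm with a two-finger parallel gripper is mounted at the origin on the work surface. World frame = base frame: x ahead of the robot, y to its left, z up, the work surface at z = 0. Lengths are in m, angles in rad, forces in N, time in s.
With the tool pointing down it reaches from about 0.425 to 0.95 m from the base axis. Payload 4.7 kg.
Tool frame: the origin (TCP) lies midway between the tips of the shut fingers; the grasp point (between the pads) lies 19 mm behind it; z points along the fingers, y is the line along which they close (so a half turn about z gives the same grasp; the last joint's range is limited). The gripper opens to 85 mm and grips with 20 to 120 N. Pads are 22 mm wide; open, the fingers measure 114 mm over their backs; the gripper's body (76 mm by 85 mm) begins 54 mm behind the grasp point. The pads swing forward as they close: fully open they stand 13 mm farther back than shut.
Start: joints at [-1.153, 0.469, -0.049, 1.532, 0.024, 1.141, -0.082], TCP at [0.292, 0.609, 0.231] pointing down, gripper open.
Joint ranges: [-2.59, 2.59], [-0.33, 1.99], [-1.39, 1.29], [0.1, 2.45], [-1.04, 4.18], [0.21, 1.99], [-2.66, 2.66]. Speed limits (rad/s): [2.57, 2.57, 3.14, 3.14, 3.14, 3.14, 3.14].

INTERFACE

Orientations are given as a rotation vector (axis times angle).
In Python, from rig import r gives the robot as it stands. The module is installed in compiled form; this text tells all that it offers.
- The arm moves only by the tool step_arm, never from a script. Its argument "plan" is a list of rows, each a list of 7 numbers: the shift along the tool's x, y, z in cm, then the turn, a rotation vector about the tool's x, y, z in degrees, then the closure, from -1 (fully open) to 1 (shut), so that 0 is half open. In form: [[dx, dy, dz, ax, ay, az, hand], ...]. A call has 1 to 5 rows; each row is the pose to reach, as a shift and turn from the pose commanded when the call began, along the tool's axes at that moment; what a row does not reach only later rows make up. A row lasts 1/10 s, in which the tool goes at most 50 mm and 8.59 degrees, less where a joint would pass 70% of its speed; a pose out of reach is approached as far as the arm can. A call with a gripper value outside its range is refused whole. The fingers move at their own pace and stop on an object; the grip force is fixed at half the most. Time passes only in rows, so rows that repeat a pose let the fingers close. It gives the time, the measured TCP pose, the force, the opening and the grip force at its end, in the units of the state.
- r.state(): the state, without advancing time (a new reading comes with each control period).
- r.snapshot(name): name is "scene" or "top"; returns a dict with "img" (400x640x3 uint8, blue, green, red), "z_map" (400x640 float32, m along the optical axis (not along the pixel's ray), 0 where there is no reading), "mtx" (3x3 intrinsics, pixels), "position" and "orientation" of the camera in the world. Camera axes: x right, y down, z forward; pixel columns grow to the right and rows downward; lengths in m; the calibration is good to about 2 mm. A picture is of the moment at which its call begins.
- r.close_job(): hands the job in; it is judged then, once.
The state is a dict: "time": time; "joints": joint angles; "joint_velocities": joint speeds; "joint_efforts": joint torques, N m; "tcp_pos": TCP position; "tool_rot": TCP orientation; "contact_force": force on the tool from outside, world axes, zero at the start; "torque": the same for the moment, N m; "width": opening from 0.0 (shut) to 1.0 (fully open); "gripper_force": force on a finger pad.
Only numpy, scipy, OpenCV 4.12 (cv2) and the standard library are available. Lean on these libraries where they do the work, as an engineer would, in place of code of your own. Each camera call takes 0.05 s, during which the arm holds its last target. There are 200 camera calls.

## Working session

There is one attempt and no reset: what is moved stays moved. The work goes in short steps, Python scripts to look and compute and a tool call to move; the robot and the scene stay as the last step left them, time stands still between calls to the robot, and variables do not carry over. Pictures are saved under pics/ and viewed, at most 10 in all, crops included, and the job is handed in when it is done.

Besides the shell and the picture viewer there is one more tool, called after "Call:" in YAML: its name, and indented under it one key for each argument. step_arm: Moves the arm, as the interface text tells. Its arguments: {"type":"object","properties":{"plan":{"type":"array","items":{"type":"array","items":{"type":"number"}}}},"required":["plan"]}

```bash
mkdir -p pics; cat > h.py <<'E'
import numpy as np, cv2
from scipy.spatial.transform import Rotation as R
from rig import r
def snap(n):
    s=r.snapshot(n); o=np.array(s["orientation"],float)
    s["R"]=o if o.shape==(3,3) else (R.from_rotvec(o) if o.size==3 else R.from_quat(o)).as_matrix()
    return s
def cloud(s):
    v,u=np.mgrid[:400,:640]; z=s["z_map"]; K=s["mtx"]
    p=np.stack([(u-K[0,2])/K[0,0]*z,(v-K[1,2])/K[1,1]*z,z],-1)
    return p@s["R"].T+s["position"]
E
python3 - <<'E'
from h import *
for n in("top","scene"):
    s=snap(n); cv2.imwrite(f"pics/{n}0.png",s["img"]); print(s["position"],s["orientation"]); np.save(n+"0.npy",cloud(s)); np.save(n+"img.npy",s["img"])
st=r.state(); print(st["tcp_pos"],st["tool_rot"],st["time"],st["width"])
E
```

```text
[0.48182915 0.0076054  0.97427451] [-2.15217854  2.1560568  -0.09109865]
[1.25038214 0.39046056 0.64955425] [-1.26273736 -2.15707541  1.03585891]
[0.29140058 0.60827199 0.23037595] [-6.95895372e-01 -3.06319626e+00  2.72754506e-03] 0.1 0.9998625314258943
```

View pics/top0.png

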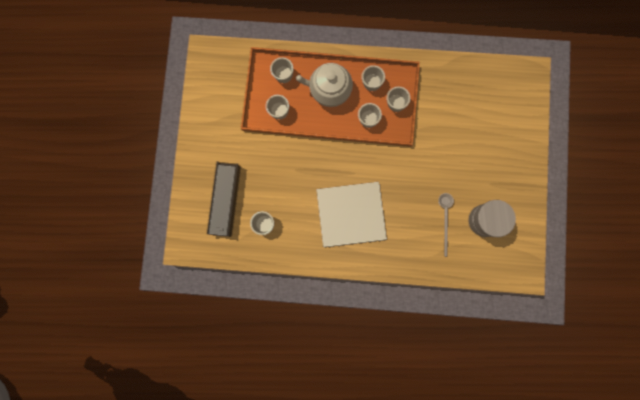

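View pics/scene0.png

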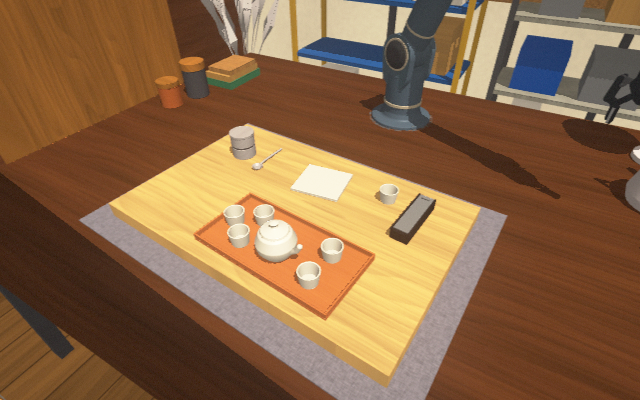

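The top view shows the tile's corners at about (317,188), (380,182), (386,240) and (323,247). The platform's front edge runs from (164,266) to (545,296), and the tray's front from (242,130) to (414,146). The area behind the tile is free.

```bash
cat >> h.py <<'E'
def ray(s,uv,z):
    uv=np.atleast_2d(np.array(uv,float)); K=s["mtx"]
    d=np.c_[(uv-K[[0,1],[2,2]])/K[[0,1],[0,1]],np.ones(len(uv))]@s["R"].T
    return s["position"]+d*((z-s["position"][2])/d[:,2])[:,None]
def edge(s,P):
    # platform front edge from colour (platform bright yellow: high R-B)
    im=s["img"].astype(int); m=(im[...,2]-im[...,0]>60)&(im[...,2]>140)
    pts=[]
    for u in list(range(190,305,3))+list(range(400,430,3))+list(range(460,530,3)):
        c=np.where(m[:,u])[0]
        if len(c): pts.append((u,c.max()+.5))
    w=ray(s,pts,.045)[:,:2]
    for _ in range(4):
        a,b=np.polyfit(w[:,1],w[:,0],1); e=w[:,0]-a*w[:,1]-b; w=w[abs(e)<max(.0015,2*e.std())]
    return a,b,e.std()
def tile(s):
    im=s["img"]; hsv=cv2.cvtColor(im,cv2.COLOR_BGR2HSV)
    m=((hsv[...,1]<75)&(hsv[...,2]>150)).astype(np.uint8)
    n,l,st,c=cv2.connectedComponentsWithStats(m)
    i=1+st[1:,4].argmax()
    cs=max(cv2.findContours((l==i).astype(np.uint8),0,1)[0],key=len)[:,0]
    w=ray(s,cs,.053)[:,:2]
    (x,y),(a,b),t=cv2.minAreaRect((w*1000).astype(np.float32))
    return x,y,a,b,t,cv2.boxPoints(((x,y),(a,b),t)),st[i]
E
python3 - <<'E'
from h import *
s=snap("top"); P=cloud(s)
a,b,e=edge(s,P); print("edge x=a*y+b",a,b,e, "deg",np.degrees(np.arctan(a)))
print(tile(s))
print("heights plat",P[160,300],P[215,350],"tray",P[130,300])
print("manual corners",ray(s,[(317,188),(380,182),(386,240),(323,247)],.053).round(4).tolist())
print("tray front",ray(s,[(242,130),(414,146)],.063).round(4).tolist(), "edge",ray(s,[(164,266),(545,296)],.045).round(4).tolist())
print("cup,spoon",ray(s,[(262,224),(446,201)],.06).round(3).tolist())
print(R.from_rotvec(r.state()["tool_rot"]).as_matrix().round(3))
E
```

```text
edge x=a*y+b 0.07794666918792642 0.4234249190525367 0.0005917127060070954 deg 4.457003302946672
(555.1975708007812, -17.682861328125, 118.86701202392578, 128.66567993164062, 6.781658172607422, array([[488.5831  ,  39.181595],
       [503.7767  , -88.58386 ],
       [621.812   , -74.54732 ],
       [606.6184  ,  53.21814 ]], dtype=float32), array([ 317,  182,   69,   65, 3607], dtype=int32))
heights plat [0.66964731 0.08914574 0.04433316] [ 0.55256313 -0.01519979  0.05332073] tray [0.73344061 0.08926322 0.04762319]
manual corners [[0.6088, 0.0527, 0.053], [0.6208, -0.0776, 0.053], [0.5014, -0.0882, 0.053], [0.4873, 0.0402, 0.053]]
tray front [[0.7301, 0.2091, 0.063], [0.6939, -0.1474, 0.063]] edge [[0.4484, 0.3693, 0.045], [0.389, -0.4063, 0.045]]
cup,spoon [[0.534, 0.165, 0.06], [0.58, -0.21, 0.06]]
[[-0.902  0.432 -0.001]
 [ 0.432  0.902 -0.001]
 [-0.    -0.002 -1.   ]]
```

```bash
cat >> h.py <<'E'
def to(x,y,z,yaw):
    "tool-axis shift (cm) and turn about tool z (deg) to TCP x,y,z with tool y at yaw deg"
    st=r.state(); M=R.from_rotvec(st["tool_rot"]).as_matrix()
    d=M.T@(np.array([x,y,z])-st["tcp_pos"])*100
    ty=np.radians(yaw); T=np.c_[[-np.sin(ty)*-1*-1,np.cos(ty),0],[np.cos(ty),np.sin(ty),0],[0,0,-1]]
    print("d",d.round(2),"turn",np.degrees(R.from_matrix(M.T@T).as_rotvec()).round(2),"t",round(st["time"],2),"tcp",np.round(st["tcp_pos"],4),"yaw",round(np.degrees(np.arctan2(M[1,1],M[0,1])),2),"F",np.round(st["contact_force"],1),"w",round(st["width"],3), "detT",round(np.linalg.det(T)))
E
python3 - <<'E'
from h import *
to(.639,-.008,.23,96.8)
E
```

```text
d [-57.97 -40.57   0.11] turn [-8.00e-02 -2.00e-02 -3.24e+01] t 0.15 tcp [0.2915 0.6083 0.2305] yaw 64.4 F [-0.1  0.6  0.1] w 0.999 detT 1
```

Call:
step_arm:
  plan:
    - [-4.1, -2.9, 0, 0, 0, -4, -1]
    - [-8.2, -5.8, 0, 0, 0, -8, -1]
    - [-12.3, -8.7, 0, 0, 0, -12, -1]
    - [-16.4, -11.6, 0, 0, 0, -16, -1]
    - [-20.5, -14.5, 0, 0, 0, -20, -1]

```text
time: 0.65
tcp_pos: [0.4139, 0.3884, 0.2311]
tool_rot: [-0.149, -3.138, 0.0]
contact_force: [0.8, 0.9, 0.2]
width: 1.001
gripper_force: 0.0
```

```bash
python3 -c "
from h import *
to(.639,-.008,.20,96.8)"
```

```text
d [-26.15 -37.33   3.12] turn [-1.000e-02 -1.000e-02 -1.222e+01] t 0.65 tcp [0.4139 0.3884 0.2311] yaw 84.58 F [0.8 0.9 0.2] w 1.001 detT 1
```

Call:
step_arm:
  plan:
    - [-2.8, -4.0, 0.3, 0, 0, -2.4, -1]
    - [-5.6, -8.0, 0.6, 0, 0, -4.8, -1]
    - [-8.4, -12.0, 0.9, 0, 0, -7.2, -1]
    - [-11.2, -16.0, 1.2, 0, 0, -9.6, -1]
    - [-14, -20, 1.5, 0, 0, -12, -1]

```text
time: 1.15
tcp_pos: [0.5337, 0.1758, 0.2162]
tool_rot: [0.178, -3.137, -0.0]
contact_force: [1.3, -0.1, -0.0]
width: 0.999
gripper_force: 0.0
```

```bash
python3 -c "
from h import *
to(.639,-.008,.20,96.8)"
```

```text
d [ -8.38 -19.46   1.61] turn [ 0.01 -0.   -0.29] t 1.15 tcp [0.5337 0.1758 0.2162] yaw 96.51 F [ 1.3 -0.1 -0. ] w 0.999 detT 1
```

Call:
step_arm:
  plan:
    - [-2.0, -4.5, 0.4, 0, 0, 0, -1]
    - [-4.0, -9.0, 0.8, 0, 0, 0, -1]
    - [-6.0, -13.5, 1.2, 0, 0, 0, -1]
    - [-8.0, -18.0, 1.6, 0, 0, 0, -1]
    - [-8.4, -19.5, 1.6, 0, 0, 0, -1]

```text
time: 1.65
tcp_pos: [0.6396, -0.0138, 0.1992]
tool_rot: [0.163, -3.137, 0.006]
contact_force: [-1.1, -0.1, -1.0]
width: 0.999
gripper_force: 0.0
```

```bash
python3 -c "
from h import *
to(.639,-.008,.06,96.8)"
```

```text
d [-1.000e-02  6.400e-01  1.392e+01] turn [-0.21 -0.05 -0.86] t 1.65 tcp [ 0.6396 -0.0138  0.1992] yaw 95.94 F [-1.1 -0.1 -1. ] w 0.999 detT 1
```

Call:
step_arm:
  plan:
    - [0, 0, 4, 0, 0, 0, -1]
    - [0, 0, 8, 0, 0, 0, -1]
    - [0, 0, 11, 0, 0, 0, -1]
    - [0, 0, 13, 0, 0, 0, -1]
    - [0, 0, 13, 0, 0, 0, -1]

```text
time: 2.15
tcp_pos: [0.6354, -0.006, 0.0668]
tool_rot: [0.176, -3.129, -0.001]
contact_force: [-0.4, 0.3, 0.6]
width: 0.996
gripper_force: 0.0
```

```bash
python3 -c "
from h import *
to(.639,-.008,.038,96.8)
s=snap('scene'); cv2.imwrite('pics/s1.png',cv2.resize(s['img'][100:260,200:440],None,fx=3,fy=3,interpolation=2))"
```

```text
d [-0.35 -0.24  2.88] turn [ 0.06 -0.42 -0.35] t 2.15 tcp [ 0.6354 -0.006   0.0668] yaw 96.45 F [-0.4  0.3  0.6] w 0.996 detT 1
```

View pics/s1.png

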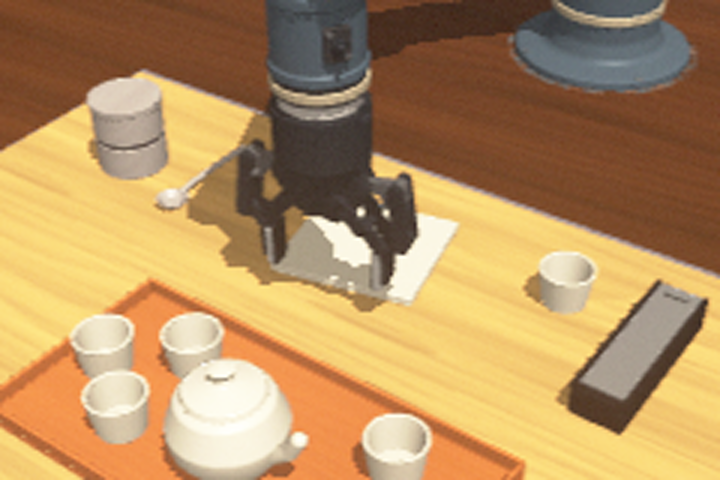

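The enlarged crop shows both open fingertips, at (275,258) and (380,285), close to the tile's rear edge. I'll check their position from depth before descending.

```bash
python3 -c "
from h import *
to(.639,-.008,.038,96.8)
P=cloud(snap('scene'))[130:225,260:360].reshape(-1,3)
q=P[(P[:,2]>.06)&(P[:,2]<.10)&(P[:,0]>.57)&(P[:,0]<.69)&(abs(P[:,1])<.1)]
for lo,hi in((-.1,-.01),(-.01,.1)):
    f=q[(q[:,1]>lo)&(q[:,1]<hi)]; print(len(f),f.min(0).round(4),np.percentile(f,[2,50,98],axis=0).round(4).tolist())
"
```

```text
d [-0.17 -0.21  3.1 ] turn [ 0.04 -0.19 -0.36] t 2.2 tcp [ 0.6371 -0.0061  0.069 ] yaw 96.44 F [-0.2  0.2  0.6] w 1.0 detT 1
45 [ 0.633  -0.0633  0.0822] [[0.6333, -0.0608, 0.0824], [0.6493, -0.0502, 0.0921], [0.6561, -0.0479, 0.0997]]
35 [0.6277 0.0373 0.0822] [[0.6282, 0.0376, 0.0831], [0.6401, 0.043, 0.0945], [0.6455, 0.0492, 0.0994]]
```

Call:
step_arm:
  plan:
    - [0, -0.2, 1, 0, 0, -0.4, -1]
    - [0, -0.2, 2, 0, 0, -0.4, -1]
    - [0, -0.2, 2.8, 0, 0, -0.4, -1]
    - [0, -0.2, 3.3, 0, 0, -0.4, -1]
    - [0, -0.2, 3.3, 0, 0, -0.4, -1]

```text
time: 2.75
tcp_pos: [0.6379, -0.0086, 0.0363]
tool_rot: [0.186, -3.134, -0.0]
contact_force: [-0.7, 0.6, -0.4]
width: 1.0
gripper_force: 0.0
```

```bash
python3 -c "
from h import *
# path: tool rigid with tile, start tile pose -> target
a,b=.0779,.4234; A=np.array([.5552,-.0177]); n=np.array([1,-a])/np.hypot(1,a)
d0=(A-[b,0])@n; print('centre dist',d0)
for k in(0,.25,.5,.75,1):
    c=A-n*(d0-.020)*k; th=np.radians(6.8-11.26*k); p=c+.071*np.array([np.cos(th),np.sin(th)])
    print(k,p.round(4)); to(*p,.0355,90+np.degrees(th))
"
```

```text
centre dist 0.1327765680230251
0 [ 0.6257 -0.0093]
d [1.22 0.08 0.08] turn [ 0.02 -0.1   0.  ] t 2.75 tcp [ 0.6379 -0.0086  0.0363] yaw 96.8 F [-0.7  0.6 -0.4] w 1.0 detT 1
0.25 [ 0.5979 -0.0106]
d [3.99 0.28 0.08] turn [ 0.01 -0.1   2.82] t 2.75 tcp [ 0.6379 -0.0086  0.0363] yaw 96.8 F [-0.7  0.6 -0.4] w 1.0 detT 1
0.5 [ 0.57   -0.0119]
d [6.78 0.48 0.09] turn [ 0.01 -0.1   5.63] t 2.75 tcp [ 0.6379 -0.0086  0.0363] yaw 96.8 F [-0.7  0.6 -0.4] w 1.0 detT 1
0.75 [ 0.5418 -0.0132]
d [9.59 0.69 0.09] turn [ 0.01 -0.1   8.45] t 2.75 tcp [ 0.6379 -0.0086  0.0363] yaw 96.8 F [-0.7  0.6 -0.4] w 1.0 detT 1
1 [ 0.5135 -0.0145]
d [12.41  0.9   0.1 ] turn [ 1.000e-02 -1.000e-01  1.126e+01] t 2.75 tcp [ 0.6379 -0.0086  0.0363] yaw 96.8 F [-0.7  0.6 -0.4] w 1.0 detT 1
```

Call:
step_arm:
  plan:
    - [0.6, 0.05, 0, 0, 0, 0, -1]
    - [1.1, 0.1, 0, 0, 0, 0, -1]
    - [1.5, 0.1, 0, 0, 0, 0.3, -1]
    - [2.0, 0.15, 0, 0, 0, 0.8, -1]
    - [2.5, 0.2, 0, 0, 0, 1.3, -1]

```text
time: 3.25
tcp_pos: [0.614, -0.0098, 0.0379]
tool_rot: [-0.15, 3.136, -0.0]
contact_force: [2.4, 0.6, 1.4]
width: 1.001
gripper_force: 0.9
```

```bash
python3 -c "
from h import *
to(.57,-.0119,.036,91.2)
s=snap('scene'); P=cloud(s)
cv2.imwrite('pics/s2.png',cv2.resize(s['img'][100:260,200:440],None,fx=3,fy=3,interpolation=2))"
```

```text
d [4.4  0.21 0.18] turn [-0.    0.12  4.26] t 3.25 tcp [ 0.614  -0.0098  0.0379] yaw 95.46 F [2.4 0.6 1.4] w 1.001 detT 1
```

View pics/s2.png

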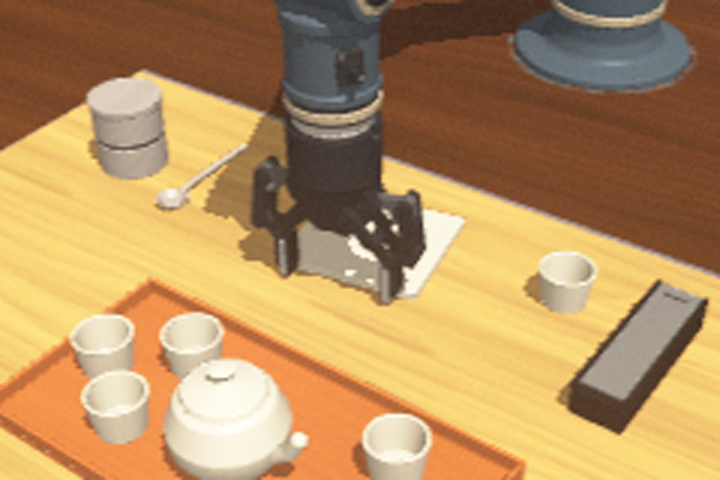

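The fingertips at (287,270) and (390,295) now stand behind the tile's rear edge. The tool rode up about 2 mm, so I'll lower it slightly and keep pushing.

Call:
step_arm:
  plan:
    - [0, 0, 0.1, 0, 0, 0, -1]
    - [0.4, 0.02, 0.15, 0, 0, 0.4, -1]
    - [0.9, 0.04, 0.15, 0, 0, 0.9, -1]
    - [1.4, 0.07, 0.15, 0, 0, 1.4, -1]
    - [1.9, 0.1, 0.15, 0, 0, 1.9, -1]

```text
time: 3.8
tcp_pos: [0.5965, -0.0105, 0.0369]
tool_rot: [-0.097, 3.135, -0.0]
contact_force: [4.3, 0.5, 5.0]
width: 0.997
gripper_force: 3.7
```

```bash
python3 -c "
from h import *
to(.57,-.0119,.036,91.2)"
```

```text
d [2.65 0.03 0.08] turn [-0.    0.29  2.36] t 3.8 tcp [ 0.5965 -0.0105  0.0369] yaw 93.56 F [4.3 0.5 5. ] w 0.997 detT 1
```

```bash
python3 -c "
from h import *
s=snap('top');t=snap('scene'); to(.57,-.0119,.036,91.2)
A=cv2.resize(s['img'][150:310,270:430],None,fx=2.5,fy=2.5,interpolation=2);B=cv2.resize(t['img'][140:220,265:345],None,fx=5,fy=5,interpolation=2)
cv2.imwrite('pics/c3.png',np.hstack([A,B]))"
```

```text
d [2.56 0.03 0.08] turn [-0.    0.19  2.36] t 3.9 tcp [ 0.5956 -0.0106  0.0369] yaw 93.56 F [ 3.9 -0.5  5.7] w 1.003 detT 1
```

View pics/c3.png

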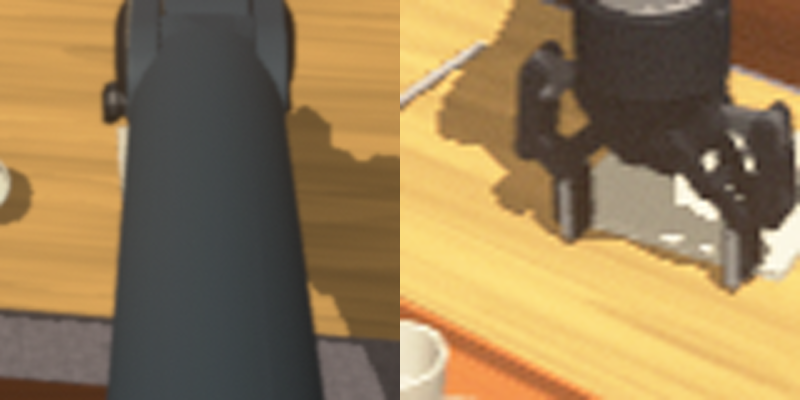

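```bash
python3 -c "
from h import *
t=snap('scene');P=cloud(t);im=t['img'];hsv=cv2.cvtColor(im,cv2.COLOR_BGR2HSV)
sub=np.zeros((400,640),bool);sub[140:205,290:350]=1
q=P[sub&(P[...,2]>.048)&(P[...,2]<.1)&(abs(P[...,1])<.08)&(P[...,0]>.56)]
for lo,hi in((-.1,-.02),(.02,.1)):
    f=q[(q[:,1]>lo)&(q[:,1]<hi)&(q[:,2]>.062)]; print('finger',len(f),f.min(0).round(4),f.max(0).round(4))
m=sub&(hsv[...,1]<90)&(hsv[...,2]>70)
for u in range(304,346,2):
    c=np.where(m[:,u])[0]
    if len(c): v=c.max(); print(u,v,hsv[v,u],P[v,u].round(3),ray(t,(u,v+.5),.049)[0,:2].round(4))
to(.6,0,.036,90)
"
```

```text
finger 99 [ 0.589  -0.0764  0.0622] [ 0.6144 -0.0525  0.1   ]
finger 92 [0.5848 0.0294 0.0636] [0.609  0.063  0.0996]
304 185 [ 20  64 182] [ 0.589 -0.051  0.047] [ 0.5931 -0.049 ]
306 185 [ 18  56 173] [ 0.588 -0.046  0.048] [ 0.5905 -0.0444]
308 186 [ 18  62 174] [ 0.587 -0.04   0.047] [ 0.5916 -0.0375]
310 186 [ 19  59 174] [ 0.589 -0.033  0.05 ] [ 0.5891 -0.033 ]
312 187 [ 18  55 182] [ 0.585 -0.029  0.046] [ 0.5902 -0.0262]
314 188 [ 18  73 168] [ 0.586 -0.023  0.046] [ 0.5913 -0.0194]
316 188 [ 18  54 174] [ 0.587 -0.016  0.049] [ 0.5888 -0.0149]
318 189 [ 17  64 172] [ 0.586 -0.011  0.047] [ 0.5899 -0.0082]
320 190 [ 17  86 169] [ 0.587 -0.004  0.047] [ 0.591  -0.0016]
322 190 [ 18  54 183] [0.585 0.001 0.048] [0.5885 0.0029]
324 191 [ 18  72 169] [0.585 0.007 0.046] [0.5896 0.0095]
326 191 [ 17  57 174] [0.588 0.014 0.051] [0.5871 0.014 ]
328 192 [ 17  63 173] [0.585 0.019 0.048] [0.5882 0.0205]
330 196 [ 17  47 148] [0.603 0.034 0.053] [0.6    0.0329]
332 196 [ 17  44 144] [0.6   0.039 0.053] [0.5976 0.0373]
334 193 [ 9 75 82] [0.599 0.044 0.064] [0.5844 0.0359]
336 194 [ 17  55 163] [0.585 0.042 0.05 ] [0.5855 0.0423]
338 195 [ 23  48 227] [0.583 0.047 0.047] [0.5866 0.0487]
340 195 [ 21  51 222] [0.581 0.051 0.047] [0.5841 0.0531]
342 194 [ 19  87 225] [0.57  0.051 0.043] [0.578  0.0557]
344 191 [ 18  84 224] [0.56  0.052 0.047] [0.5646 0.0545]
d [-0.5   1.02  0.08] turn [0.01 0.18 3.56] t 3.95 tcp [ 0.5956 -0.0105  0.0368] yaw 93.56 F [ 2.3 -0.6  6.3] w 1.002 detT 1
```

The tile's rear side measures x≈0.592 to 0.585 and the finger fronts match it, so both fingers are pushing behind the tile. I'll continue, slightly lighter on the platform.

```bash
python3 -c "
from h import *
to(.5525,-.0127,.037,89.5);to(.52,-.0142,.037,85.54)"
```

```text
d [ 4.31  0.05 -0.03] turn [0.01 0.18 4.06] t 3.95 tcp [ 0.5956 -0.0105  0.0368] yaw 93.56 F [ 2.3 -0.6  6.3] w 1.002 detT 1
d [ 7.57  0.1  -0.04] turn [0.01 0.18 8.02] t 3.95 tcp [ 0.5956 -0.0105  0.0368] yaw 93.56 F [ 2.3 -0.6  6.3] w 1.002 detT 1
```

Call:
step_arm:
  plan:
    - [0.4, 0, -0.1, 0, 0, 0.5, -1]
    - [0.9, 0.01, -0.1, 0, 0, 1.0, -1]
    - [1.4, 0.02, -0.1, 0, 0, 1.6, -1]
    - [1.9, 0.02, -0.1, 0, 0, 2.2, -1]
    - [2.4, 0.03, -0.1, 0, 0, 2.7, -1]

```text
time: 4.45
tcp_pos: [0.5704, -0.0117, 0.037]
tool_rot: [-0.023, 3.141, 0.0]
contact_force: [3.7, -0.9, 3.4]
width: 1.003
gripper_force: 2.9
```

```bash
python3 -c "
from h import *
to(.52,-.0142,.037,85.54)"
```

```text
d [ 5.04 -0.17 -0.01] turn [0.01 0.05 5.31] t 4.45 tcp [ 0.5704 -0.0117  0.037 ] yaw 90.85 F [ 3.7 -0.9  3.4] w 1.003 detT 1
```

Call:
step_arm:
  plan:
    - [0.5, -0.02, 0, 0, 0, 0.7, -1]
    - [1.0, -0.03, 0, 0, 0, 1.4, -1]
    - [1.5, -0.05, 0, 0, 0, 2.1, -1]
    - [2.0, -0.07, 0, 0, 0, 2.8, -1]
    - [2.5, -0.08, 0, 0, 0, 3.4, -1]

```text
time: 4.95
tcp_pos: [0.5454, -0.0129, 0.0369]
tool_rot: [0.07, 3.14, 0.0]
contact_force: [5.7, -0.2, 5.0]
width: 1.002
gripper_force: 3.3
```

```bash
python3 -c "
from h import *
to(.52,-.0142,.037,85.54)"
```

```text
d [ 2.53 -0.24 -0.01] turn [0.01 0.03 1.9 ] t 4.95 tcp [ 0.5454 -0.0129  0.0369] yaw 87.44 F [ 5.7 -0.2  5. ] w 1.002 detT 1
```

Call:
step_arm:
  plan:
    - [0.5, -0.05, 0, 0, 0, 0.6, -1]
    - [1.0, -0.1, 0, 0, 0, 1.2, -1]
    - [1.5, -0.14, 0, 0, 0, 1.7, -1]
    - [2.0, -0.19, 0, 0, 0, 1.9, -1]
    - [2.5, -0.24, 0, 0, 0, 1.9, -1]

```text
time: 5.45
tcp_pos: [0.5203, -0.014, 0.0369]
tool_rot: [0.121, 3.139, 0.001]
contact_force: [5.2, -0.6, 5.4]
width: 1.001
gripper_force: 3.5
```

Call:
step_arm:
  plan:
    - [0, 0, 0, 0, 0, 0, -1]
    - [-0.7, 0, 0, 0, 0, 0, -1]
    - [-1.8, 0, -0.1, 0, 0, 0, -1]
    - [-3, 0, -3, 0, 0, 0, -1]
    - [-3, 0, -7, 0, 0, 0, -1]

```text
time: 5.95
tcp_pos: [0.549, -0.0167, 0.1048]
tool_rot: [-0.121, -3.132, 0.001]
contact_force: [-0.4, -0.4, 1.3]
width: 1.001
gripper_force: 0.0
```

```bash
python3 -c "
from h import *
to(.52,-.0142,.037,85.54)"
```

```text
d [2.85 0.03 6.8 ] turn [-0.07 -0.44  0.04] t 5.95 tcp [ 0.549  -0.0167  0.1048] yaw 85.59 F [-0.4 -0.4  1.3] w 1.001 detT 1
```

Call:
step_arm:
  plan:
    - [0, 0, -5, 0, 0, 0, -1]
    - [0, 0, -10, 0, 0, 0, -1]
    - [0, 5, -12, 0, 0, 0, -1]
    - [0, 10, -12, 0, 0, 0, -1]
    - [0, 15, -12, 0, 0, 0, -1]

```text
time: 6.45
tcp_pos: [0.5612, 0.1305, 0.2272]
tool_rot: [-0.124, -3.138, 0.0]
contact_force: [0.8, -0.7, -0.7]
width: 1.003
gripper_force: 0.0
```

Call:
step_arm:
  plan:
    - [0, 5, 0, 0, 0, 0, -1]
    - [0, 10, 0, 0, 0, 0, -1]
    - [0, 15, 0, 0, 0, 0, -1]
    - [0, 18, 0, 0, 0, 0, -1]
    - [0, 18, 0, 0, 0, 0, -1]

```text
time: 6.95
tcp_pos: [0.5727, 0.3153, 0.2246]
tool_rot: [-0.107, -3.135, -0.001]
contact_force: [-1.0, 0.0, 0.2]
width: 0.999
gripper_force: 0.0
```

```bash
cat >> h.py <<'E'
def report(s):
    x,y,a,b,t,bp,st=tile(s); print("tile",x,y,a,b,t,st,"\n",bp.round(1).tolist())
    n=np.array([1,-.0779])/np.hypot(1,.0779)
    print("corner dist to edge mm",((bp/1000-[.4234,0])@n*1000).round(1))
E
python3 -c "
from h import *
to(.5,.3,.2,85.5)
s=snap('top'); report(s); print(edge(s,0))
cv2.imwrite('pics/t4.png',cv2.resize(s['img'][150:310,240:480],None,fx=3.3,fy=3.3,interpolation=2))"
```

```text
d [ 7.13 -2.02  2.5 ] turn [ 0.03 -0.29  0.6 ] t 6.95 tcp [0.5727 0.3153 0.2246] yaw 86.1 F [-1.   0.   0.2] w 0.999 detT 1
tile 450.650146484375 -8.752151489257812 128.9069366455078 118.69903564453125 85.60446166992188 [ 316  234   65   64 3414] 
 [[386.5, -68.5], [504.8999938964844, -77.5999984741211], [514.7999877929688, 51.0], [396.3999938964844, 60.099998474121094]]
corner dist to edge mm [-31.4  87.3  87.1 -31.6]
(np.float64(0.07832159484567591), np.float64(0.4232885828878507), np.float64(0.0005777280731674641))
```

View pics/t4.png

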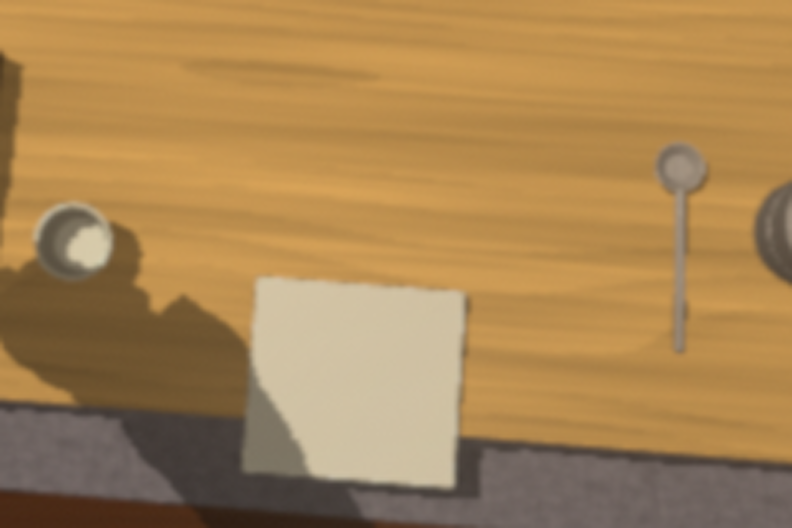

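The tile is square with the edge (corners at (257,277), (466,292), (456,488) and (242,472) in the crop) and overhangs about 32 mm. I'll verify the edge location before the last push.

```bash
python3 -c "
from h import *
s=snap('top');im=s['img'].astype(int)
for u in(395,410,425,460,500):
    print(u,[(v,*im[v,u]) for v in range(280,296)])
    
a=.0779
for u in(200,460,500):
    m=(im[:,u,2]-im[:,u,0]>60)&(im[:,u,2]>140); c=np.where(m)[0]; print(u,c.min(),c.max(), [ (v,*im[v,u]) for v in range(c.min()-3,c.min()+2)])
    w=ray(s,[(u,c.min()-.5),(u,c.max()+.5)],.045)[:,:2]; n=np.array([1,-a])/np.hypot(1,a); print(((w-[.4234,0])@n*1000).round(1))
"
```

```text
395 [(280, np.int64(77), np.int64(140), np.int64(184)), (281, np.int64(77), np.int64(139), np.int64(183)), (282, np.int64(76), np.int64(134), np.int64(176)), (283, np.int64(69), np.int64(104), np.int64(133)), (284, np.int64(62), np.int64(76), np.int64(91)), (285, np.int64(62), np.int64(69), np.int64(79)), (286, np.int64(71), np.int64(76), np.int64(86)), (287, np.int64(89), np.int64(94), np.int64(105)), (288, np.int64(97), np.int64(102), np.int64(113)), (289, np.int64(99), np.int64(104), np.int64(115)), (290, np.int64(99), np.int64(104), np.int64(115)), (291, np.int64(97), np.int64(102), np.int64(114)), (292, np.int64(97), np.int64(102), np.int64(114)), (293, np.int64(98), np.int64(103), np.int64(114)), (294, np.int64(97), np.int64(102), np.int64(113)), (295, np.int64(96), np.int64(101), np.int64(112))]
410 [(280, np.int64(76), np.int64(138), np.int64(183)), (281, np.int64(76), np.int64(138), np.int64(183)), (282, np.int64(76), np.int64(137), np.int64(181)), (283, np.int64(75), np.int64(133), np.int64(175)), (284, np.int64(69), np.int64(108), np.int64(139)), (285, np.int64(61), np.int
[... 3095 characters left out ...]
64(88), np.int64(105), np.int64(125)), (35, np.int64(83), np.int64(131), np.int64(169)), (36, np.int64(79), np.int64(143), np.int64(189))]
[500.2  -0.9]
460 51 287 [(48, np.int64(94), np.int64(98), np.int64(110)), (49, np.int64(94), np.int64(98), np.int64(110)), (50, np.int64(93), np.int64(103), np.int64(119)), (51, np.int64(88), np.int64(120), np.int64(150)), (52, np.int64(83), np.int64(139), np.int64(182))]
[501.    0.6]
500 54 291 [(51, np.int64(92), np.int64(96), np.int64(107)), (52, np.int64(89), np.int64(94), np.int64(106)), (53, np.int64(87), np.int64(103), np.int64(123)), (54, np.int64(82), np.int64(127), np.int64(164)), (55, np.int64(77), np.int64(138), np.int64(183))]
[499.9  -1. ]
```

Platform depth checks to 500 mm, so the edge is good to under 1 mm. About 8 mm remain: final TCP (0.5123, -0.0134), same yaw.

```bash
python3 -c "
from h import *
to(.547,-.0162,.2,85.55)"
```

```text
d [  0.28 -32.61   2.6 ] turn [-0.16 -0.19  0.13] t 7.05 tcp [0.5744 0.3089 0.2251] yaw 85.68 F [ 0.5 -0.5  0. ] w 1.003 detT 1
```

Call:
step_arm:
  plan:
    - [0, -4.5, 0, 0, 0, 0, -1]
    - [0, -9, 0, 0, 0, 0, -1]
    - [0.1, -13.5, 0, 0, 0, 0, -1]
    - [0.1, -18, 0, 0, 0, 0, -1]
    - [0.2, -22.5, 0, 0, 0, 0, -1]

```text
time: 7.55
tcp_pos: [0.555, 0.0803, 0.2265]
tool_rot: [-0.126, -3.137, 0.002]
contact_force: [0.9, 0.3, -0.2]
width: 0.995
gripper_force: 0.0
```

Call:
step_arm:
  plan:
    - [0, -4, 0, 0, 0, 0, -1]
    - [0, -8, 0, 0, 0, 0, -1]
    - [0, -10, 0, 0, 0, 0, -1]
    - [0, -10, 4, 0, 0, 0, -1]
    - [0, -10, 8, 0, 0, 0, -1]

```text
time: 8.05
tcp_pos: [0.5482, -0.0185, 0.147]
tool_rot: [0.13, 3.137, -0.001]
contact_force: [0.8, 0.9, -0.0]
width: 1.0
gripper_force: 0.0
```

Call:
step_arm:
  plan:
    - [0, 0, 2, 0, 0, 0, -1]
    - [0, 0, 3, 0, 0, 0, -1]
    - [0, 0, 3, 0, 0, 0, -1]

```text
time: 8.35
tcp_pos: [0.5471, -0.0164, 0.1157]
tool_rot: [-0.124, -3.136, 0.001]
contact_force: [-0.1, -0.5, 0.2]
width: 1.0
gripper_force: 0.0
```

```bash
python3 -c "
from h import *
to(.545,-.0162,.037,85.55)"
```

```text
d [0.18 0.01 7.87] turn [-0.05 -0.19 -0.08] t 8.35 tcp [ 0.5471 -0.0164  0.1157] yaw 85.47 F [-0.1 -0.5  0.2] w 1.0 detT 1
```

Call:
step_arm:
  plan:
    - [0, 0, 3, 0, 0, 0, -1]
    - [0, 0, 6, 0, 0, 0, -1]
    - [0, 0, 7.3, 0, 0, 0, -1]
    - [0, 0, 7.9, 0, 0, 0, -1]
    - [0, 0, 7.9, 0, 0, 0, -1]

```text
time: 8.85
tcp_pos: [0.5489, -0.0152, 0.0382]
tool_rot: [0.121, 3.139, 0.0]
contact_force: [0.5, 0.8, 0.5]
width: 1.0
gripper_force: 0.0
```

```bash
python3 -c "
from h import *
to(.5123,-.0134,.037,85.55)"
```

```text
d [ 3.66 -0.1   0.12] turn [0.   0.03 0.03] t 8.85 tcp [ 0.5489 -0.0152  0.0382] yaw 85.58 F [0.5 0.8 0.5] w 1.0 detT 1
```

Call:
step_arm:
  plan:
    - [0.8, 0, 0.1, 0, 0, 0, -1]
    - [1.6, 0, 0.1, 0, 0, 0, -1]
    - [2.2, 0, 0.1, 0, 0, 0, -1]
    - [2.5, 0, 0.1, 0, 0, 0, -1]
    - [2.5, 0, 0.1, 0, 0, 0, -1]

```text
time: 9.35
tcp_pos: [0.5231, -0.0129, 0.0371]
tool_rot: [0.12, 3.139, 0.0]
contact_force: [-1.2, 0.3, -0.6]
width: 0.996
gripper_force: 0.0
```

```bash
python3 -c "
from h import *
to(.5123,-.0134,.037,85.55)"
```

```text
d [ 1.07 -0.13  0.01] turn [0.01 0.01 0.06] t 9.35 tcp [ 0.5231 -0.0129  0.0371] yaw 85.61 F [-1.2  0.3 -0.6] w 0.996 detT 1
```

Call:
step_arm:
  plan:
    - [0.3, 0, 0, 0, 0, 0, -1]
    - [0.55, 0, 0, 0, 0, 0, -1]
    - [0.8, 0, 0, 0, 0, 0, -1]
    - [1.05, 0, 0, 0, 0, 0, -1]
    - [1.05, 0, 0, 0, 0, 0, -1]

```text
time: 9.85
tcp_pos: [0.5132, -0.0122, 0.0369]
tool_rot: [0.121, 3.139, 0.0]
contact_force: [1.1, 0.7, 1.1]
width: 0.995
gripper_force: 0.7
```

Call:
step_arm:
  plan:
    - [0, 0, 0, 0, 0, 0, -1]
    - [-0.7, 0, 0, 0, 0, 0, -1]
    - [-1.8, 0, 0, 0, 0, 0, -1]
    - [-3, 0, -3, 0, 0, 0, -1]
    - [-3, 0, -7, 0, 0, 0, -1]

```text
time: 10.35
tcp_pos: [0.5436, -0.0147, 0.1059]
tool_rot: [-0.121, -3.136, 0.001]
contact_force: [0.6, 0.9, -0.3]
width: 1.001
gripper_force: 0.0
```

Call:
step_arm:
  plan:
    - [0, 0, -5, 0, 0, 0, -1]
    - [0, 0, -10, 0, 0, 0, -1]
    - [0, 5, -12, 0, 0, 0, -1]
    - [0, 10, -12, 0, 0, 0, -1]
    - [0, 15, -12, 0, 0, 0, -1]

```text
time: 10.85
tcp_pos: [0.5554, 0.1328, 0.2284]
tool_rot: [0.123, 3.137, 0.002]
contact_force: [1.1, -1.1, -0.1]
width: 0.997
gripper_force: 0.0
```

Call:
step_arm:
  plan:
    - [0, 5, 0, 0, 0, 0, -1]
    - [0, 10, 0, 0, 0, 0, -1]
    - [0, 15, 0, 0, 0, 0, -1]
    - [0, 18, 0, 0, 0, 0, -1]
    - [0, 18, 0, 0, 0, 0, -1]

```text
time: 11.35
tcp_pos: [0.5666, 0.3179, 0.2259]
tool_rot: [-0.107, -3.138, -0.004]
contact_force: [-0.0, 0.6, 0.2]
width: 1.002
gripper_force: 0.0
```

```bash
python3 -c "
from h import *
to(.547,-.0162,.2,85.55)
for i in range(2):
  s=snap('top'); report(s); print(edge(s,0))
cv2.imwrite('pics/t5.png',s['img'])
P=cloud(s); print('tile heights', [P[v,u,2].round(4) for v,u in((245,345),(265,345),(290,345))])"
```

```text
d [ -0.32 -33.47   2.49] turn [ 0.16 -0.11  0.55] t 11.35 tcp [0.5666 0.3179 0.2259] yaw 86.1 F [-0.   0.6  0.2] w 1.002 detT 1
tile 444.0909118652344 -7.674400329589844 130.21798706054688 118.74139404296875 85.63338470458984 [ 315  237   66   64 3439] 
 [[379.8999938964844, -68.0999984741211], [498.29998779296875, -77.0999984741211], [508.20001220703125, 52.70000076293945], [389.79998779296875, 61.79999923706055]]
corner dist to edge mm [-38.   80.7  80.5 -38.2]
(np.float64(0.07816159074746037), np.float64(0.42330476315554433), np.float64(0.0005872941297436112))
tile 444.02252197265625 -8.357688903808594 128.7747802734375 118.84810638427734 85.67054748535156 [ 316  237   65   64 3382] 
 [[379.8999938964844, -68.0999984741211], [498.3999938964844, -77.0], [508.1000061035156, 51.400001525878906], [389.6000061035156, 60.29999923706055]]
corner dist to edge mm [-38.1  80.8  80.5 -38.4]
(np.float64(0.07828695763472342), np.float64(0.4232765957197355), np.float64(0.0005776070931575508))
tile heights [np.float64(0.0531), np.float64(0.052), np.float64(0.0546)]
```

View pics/t5.png

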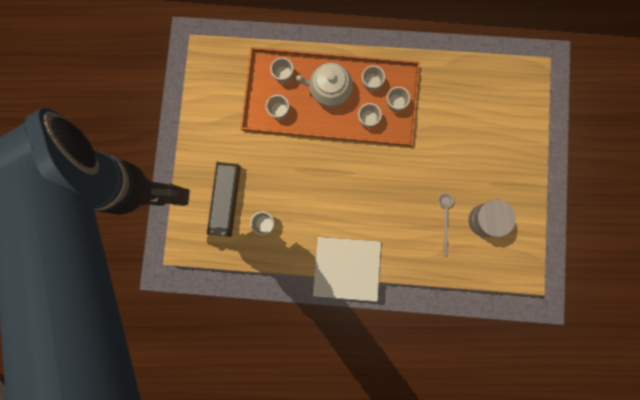

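The last top view shows the tile at (315–381, 237–300), flat, square to about 0.1°, and overhanging about 39 mm, which is 40 mm within camera accuracy. The cup (262,224), spoon (446,201), box, tin and tray are where they were, and the arm is clear. I'm handing in.

```bash
python3 -c "
from rig import r
print(r.close_job())"
```

```text
the job is handed in; nothing more can be done
None
```

I pushed the tile to the front edge and handed the job in: it lies flat, overhangs about 39 mm (target 40, measured to about 2 mm) and is square to about 0.1°, with nothing else moved, after about 11.5 s of the 38 s allowed.

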